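# Hang the coated heel stiffeners to dry and close the cement pot

## Robot

A 7-joint arm with a two-finger parallel gripper is mounted at the origin on the work surface. World frame = base frame: x ahead of the robot, y to its left, z up, the work surface at z = 0. Lengths are in m, angles in rad, forces in N, time in s.
With the tool pointing down it reaches from about 0.425 to 0.925 m from the base axis. Payload 6.8 kg.
Tool frame: the origin (TCP) lies on the front face of the gripper's body, between the roots of the fingers; the fingertips stand 73 mm ahead of it and the grasp point (between the pads) lies 54 mm ahead of it (env.nose_length is the distance from the TCP to the fingertips, in m); z points along the fingers, y is the line along which they close (so a half turn about z gives the same grasp; the last joint's range is limited). The gripper opens to 85 mm and grips with 20 to 120 N. Pads are 22 mm wide; open, the fingers measure 114 mm over their backs; the gripper's body (76 mm by 85 mm) begins 54 mm behind the grasp point. The pads swing forward as they close: fully open they stand 13 mm farther back than shut.
Start: joints at [-1.358, 0.477, 0.022, 1.555, -0.011, 1.109, -0.083], TCP at [0.213, 0.641, 0.304] pointing down, gripper open.
Joint ranges: [-2.96, 2.96], [-0.34, 2.1], [-1.41, 1.46], [0.24, 2.44], [-1.37, 4.51], [0.17, 1.92], [-2.96, 2.96]. Speed limits (rad/s): [2.39, 2.39, 3.14, 3.14, 3.14, 3.14, 3.14].

## Interface

Orientations are given as a unit quaternion [w, x, y, z].
In Python, from cell import env, kin, camera, calibration, job gives the robot as it stands. The module is installed in compiled form; this text tells all that it offers. Calls block until the motion is done:
- env.reach(position, orientation): joint-space move of the TCP to a pose.
- env.movel(position, velocity=0.15, rot=None, stop_force=None): straight line of the TCP; rot=None keeps the orientation; velocity is the mean speed in m/s. With stop_force (N) it stops when the force on the tool has changed by that much, and returns True; else False.
- env.goto_joints(angles): joint-space move.
- env.grip(opening, f_grip=None): finger opening in m; f_grip is the grip in N (None keeps the last); returns when the fingers have stopped.
- env.dwell(seconds).
- kin.inverse_kinematics(position, orientation): joint angles nearest the present ones, or None.
- env.get_state(): the state.
- camera(name): name is "side" or "top"; returns (picture, depth): 384x512x3 uint8, blue, green, red; 384x512 float32, m along the optical axis (not along the pixel's ray), 0 where there is no reading.
- calibration(name): a dict with "fx", "fy", "cx", "cy" (pixels), "rvec" (rotation vector, rad) and "tvec" (3), from world to camera coordinates, as OpenCV has them. Camera axes: x right, y down, z forward; pixel columns grow to the right and rows downward; lengths in m; the calibration is good to about 2 mm. A picture is of the moment at which its call begins. calibration takes no time and is no camera call.
A pose or a line that the arm cannot do raises env.PlanningError and nothing moves.
- job.job_done(): hands the job in; it is judged then, once.
The state is a dict: "time": time; "qpos": joint angles; "joint_velocities": joint speeds; "joint_torque": joint torques, N m; "tcp_pos": TCP position; "orientation": TCP orientation; "force": force on the tool from outside, world axes, zero at the start; "torque": the same for the moment, N m; "opening": finger opening in m; "gripper_force": force on a finger pad.
Only numpy, scipy, OpenCV 4.12 (cv2) and the standard library are available. Lean on these libraries where they do the work, as an engineer would, in place of code of your own. Each camera call takes 0.05 s, during which the arm holds its last target. There are 200 camera calls.

## Task

Lift each heel stiffener that hangs on the hook stand up off its hook and hang it astride the horizontal drying rail, squarely across the bar, with a finger's width of air between neighbours and without dropping any. When all of them are on the rail, put the lid on the cement pot and press it down by hand until it is fully home. Leave the other things on the bench where they are.

Things in the scene. Friction and masses are not known exactly. Their poses are not given: they have to be found in the camera images.
- stiffener0: heel stiffener (3 or all 4 of them are present): stiff tan shell, an upside-down U open below and at both ends. 54 mm wide over the legs (y), 40 mm deep (x, along the hook or bar it straddles), walls 4 mm, 46 mm between legs. Origin: midway between the leg ends; the inside of the bend, which rests on the hook or bar, is 80 mm above it, the top 84 mm; legs flat from 0 to 69 mm up. 60 to 130 g
- stiffener1: heel stiffener (3 or all 4 of them are present): stiff tan shell, an upside-down U open below and at both ends. 54 mm wide over the legs (y), 40 mm deep (x, along the hook or bar it straddles), walls 4 mm, 46 mm between legs. Origin: midway between the leg ends; the inside of the bend, which rests on the hook or bar, is 80 mm above it, the top 84 mm; legs flat from 0 to 69 mm up. 60 to 130 g
- stiffener2: heel stiffener (3 or all 4 of them are present): stiff tan shell, an upside-down U open below and at both ends. 54 mm wide over the legs (y), 40 mm deep (x, along the hook or bar it straddles), walls 4 mm, 46 mm between legs. Origin: midway between the leg ends; the inside of the bend, which rests on the hook or bar, is 80 mm above it, the top 84 mm; legs flat from 0 to 69 mm up. 60 to 130 g
- stiffener3: heel stiffener (3 or all 4 of them are present): stiff tan shell, an upside-down U open below and at both ends. 54 mm wide over the legs (y), 40 mm deep (x, along the hook or bar it straddles), walls 4 mm, 46 mm between legs. Origin: midway between the leg ends; the inside of the bend, which rests on the hook or bar, is 80 mm above it, the top 84 mm; legs flat from 0 to 69 mm up. 60 to 130 g
- stand: fixed hook stand: foot, two posts, cross bar 356 mm long (y), top at 199 mm, with four hooks that stick out to its -x (towards the robot). Origin: on the bench under the middle of the bar. Hooks: 10 mm rods, top at 200 mm, at y = -142, -47, 47, 142 mm, from x = 12 to -58 mm, tip turned up to 217 mm; a stiffener hangs at about x = -30 mm
- rail: fixed drying rail: grey foot 110 x 360 mm and a horizontal 16 mm bar along its y between two posts 340 mm apart, with 34 mm collars at the ends. Origin: on the bench under the middle of the bar
- rail_top (a point): top of the drying rail's bar at mid length, 160 mm above the bench; y along the bar, z up. 310 mm of the bar is free between the collars
- pot: fixed round aluminium cement pot, 98 mm outside, 86 mm inside diameter, 80 mm tall. Origin: centre of its underside
- pot_rim (a point): centre of the pot's mouth at rim height, 80 mm above the bench, z up
- seal (a joint): rubber sealing disc that fills the pot's mouth, its top 4 mm below the rim at 0; it is pushed down by the lid (m, up to 0.014), resists with about 8 N and stays where it is left
- lid: loose round pot lid, 150 g. Origin: centre of the underside. Plug 80 mm diameter, 14 mm tall; flange 100 mm diameter from 14 to 20 mm up; black knob, 26 mm diameter, from 20 to 52 mm up. Set on the pot it stops on the sealing disc, flange up to 10 mm above the rim; fully home the flange sits on the rim and the origin is 14 mm below the rim
- spray_can: bystander: green can 52 mm diameter, 150 mm tall, origin at underside centre
- tape_roll: bystander: roll of tape 90 mm diameter, 25 mm high, lying on the drying rail's foot; origin at underside centre
- polish_jar: bystander: jar 54 mm diameter, 50 mm tall, origin at underside centre
- brush: bystander: hand brush 190 mm long lying near the robot
Things that resemble listed ones, but are neither listed nor needed, are in the scene too. Leave any pink or red look-alike of the stiffener3 alone.

How it is judged:
On the way, in this order (a step that is already met when the one before it is completed fails the run):
1. every heel stiffener hangs astride the drying rail, apart from the others and let go (x of stiffener0 in the frame of rail_top between -0.03 and 0.03 m and y of stiffener0 in the frame of rail_top between -0.15 and 0.15 m and z of stiffener0 in the frame of rail_top between -0.092 and -0.068 m and angle between each of stiffener0, stiffener1, stiffener2, stiffener3's own z axis and vertical below 0.35 rad and angle between the x axis of each of stiffener0, stiffener1, stiffener2, stiffener3 and the y axis of rail_top, either way round below 0.4 rad and linear speed of each of stiffener0, stiffener1, stiffener2, stiffener3 below 0.03 m/s and x of stiffener1 in the frame of rail_top between -0.03 and 0.03 m and y of stiffener1 in the frame of rail_top between -0.15 and 0.15 m and z of stiffener1 in the frame of rail_top between -0.092 and -0.068 m and x of stiffener2 in the frame of rail_top between -0.03 and 0.03 m and y of stiffener2 in the frame of rail_top between -0.15 and 0.15 m and z of stiffener2 in the frame of rail_top between -0.092 and -0.068 m and x of stiffener3 in the frame of rail_top between -0.03 and 0.03 m and y of stiffener3 in the frame of rail_top between -0.15 and 0.15 m and z of stiffener3 in the frame of rail_top between -0.092 and -0.068 m and horizontal distance between each of stiffener1, stiffener2, stiffener3 and stiffener0 above 0.045 m and horizontal distance between each of stiffener2, stiffener3 and stiffener1 above 0.045 m and horizontal distance between stiffener3 and stiffener2 above 0.045 m and not (contact force between stiffener0 and the fingers above 0.3 N) and not (contact force between stiffener1 and the fingers above 0.3 N) and not (contact force between stiffener2 and the fingers above 0.3 N) and not (contact force between stiffener3 and the fingers above 0.3 N)), for 0.3 s.
2. the lid is fully home in the pot while the fingers press on it (horizontal distance between lid and pot_rim below 0.006 m and z of lid in the frame of pot_rim below -0.0115 m and angle between lid's own z axis and vertical below 0.08 rad and contact force between the fingers and lid above 2 N), for 0.1 s.
At the end, for the whole second after the job is handed in: Each stiffener present straddles the bar, still and released: bend within 12 mm of bar top height, leg ends within 30 mm across, 150 mm along; lean < 0.35, skew < 0.4 rad; centres > 45 mm apart. Lid within 6 mm of pot axis, level to 0.08 rad, origin > 11.5 mm below rim (14 is home) (all of step 1 and horizontal distance between lid and pot_rim below 0.006 m and z of lid in the frame of pot_rim below -0.0115 m and angle between lid's own z axis and vertical below 0.08 rad and linear speed of lid below 0.02 m/s); the robot touches nothing.
It fails at once if a stiffener is dropped (on the bench or a foot) (height (world z) of any of stiffener0, stiffener1, stiffener2, stiffener3 below 0.045 m).
It fails at once if a bystander is shifted by more than 50 mm or knocked over (distance of any of spray_can, tape_roll, polish_jar, brush from where it was at the start of the episode above 0.05 m or angle between any of spray_can, tape_roll, polish_jar's own z axis and vertical above 0.6 rad).
Of stiffener0, stiffener1, stiffener2, stiffener3 only 3 to 4 are there at a start; the rules pass over those that are not, and their reading is None.
At some moment in a run one of lid may be knocked a few centimetres aside while the robot is not near it.
It also fails if it takes over 208 s, if anything falls off the work surface, if the arm or the gripper's body presses on something with over 40 N, if the wrist force passes 120 N, or if a joint passes its speed limit or range.

## Working session

There is one attempt and no reset: what is moved stays moved. The work goes in short steps, each a Python script; the robot and the scene stay as the last script left them, time stands still between calls to the robot, and variables do not carry over. Pictures are saved under pics/ and viewed, at most 14 in all, crops included, and the job is handed in when it is done.

```bash
mkdir -p pics; cat > h.py <<'E'
import numpy as np, cv2
from cell import env, kin, camera, calibration, job
def cloud(name):
    im,d=camera(name); c=calibration(name)
    R=cv2.Rodrigues(np.array(c["rvec"],float))[0]; t=np.array(c["tvec"],float).ravel()
    v,u=np.mgrid[0:d.shape[0],0:d.shape[1]]
    P=np.stack([(u-c["cx"])/c["fx"]*d,(v-c["cy"])/c["fy"]*d,d],-1)
    W=(P-t)@R
    W[d==0]=np.nan
    return im,d,W
E
python3 - <<'E'
from h import *
for n in("side","top"):
    im,d,W=cloud(n); cv2.imwrite(f"pics/{n}0.png",cv2.resize(im,(800,600),interpolation=cv2.INTER_CUBIC)); np.save(f"{n}0.npy",W); cv2.imwrite(f"{n}0raw.png",im)
    c=calibration(n);R=cv2.Rodrigues(np.array(c["rvec"],float))[0];print(n,-R.T@np.array(c["tvec"]).ravel(),R[2],c["fx"])
print(env.get_state())
E
```

```text
side [ 0.26371345 -0.81645493  0.70345199] [ 0.1770588   0.80189574 -0.57062545] 359.70086557029987
top [3.00840685e-01 9.95531918e-04 1.30086623e+00] [ 0.10807698 -0.00109847 -0.99414192] 464.42724026036103
{'time': 0.1, 'qpos': array([-1.35812081,  0.47771728,  0.02236446,  1.55636602, -0.01148942,
        1.10933619, -0.08311882]), 'joint_velocities': array([ 0.00043123, -0.0035308 , -0.00022119, -0.00287441, -0.00027575,
        0.00013897,  0.00074808]), 'joint_torque': array([ 3.69287009e-03, -5.97759783e+01,  1.61335710e+00, -2.81953651e+01,
        1.28356065e-02,  5.12910701e-03,  3.09969053e-06]), 'tcp_pos': array([0.21271168, 0.64015453, 0.30301772]), 'orientation': array([-6.42906197e-05,  1.59707645e-01,  9.87163992e-01, -8.46726968e-04]), 'force': array([ 0.13997273, -0.5252964 , -0.16833291]), 'torque': array([-0.02362886, -0.03030774,  0.04020496]), 'gripper_force': 0.0, 'opening': 0.08559206527462955}
```

View pics/side0.png

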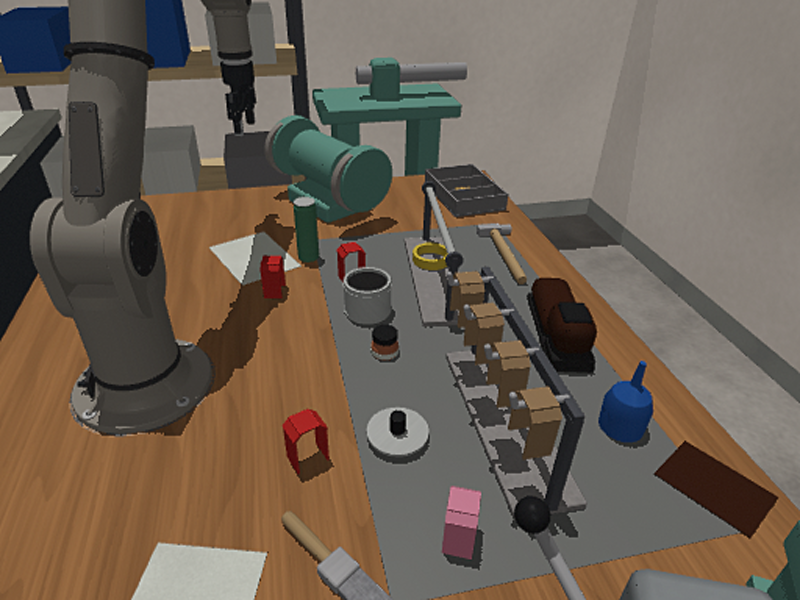

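View pics/top0.png

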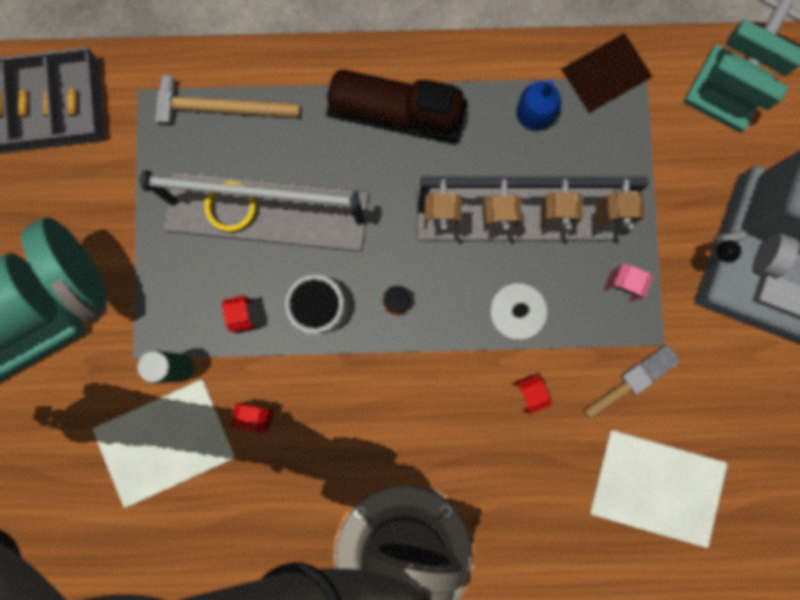

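Everything needed is visible in the top view. The four tan stiffeners hang on hooks at about (443,208), (502,208), (563,208) and (625,207). The look-alikes are three red ones at (237,314), (252,416) and (533,393), and a pink one at (632,281). I choose the four tan ones. The lid is at (519,311), the pot at (315,304) and the rail bar runs from (150,180) to (358,200). The other round or white items (jar, tape and papers) don't match the description.

```bash
python3 - <<'E'
from h import *
im=cv2.imread("top0raw.png");W=np.load("top0.npy");hsv=cv2.cvtColor(im,cv2.COLOR_BGR2HSV)
s=.64
cv2.imwrite("pics/crop.png",cv2.resize(im[100:165,255:425],(800,306),interpolation=cv2.INTER_CUBIC))
def box(x0,x1,y0,y1): 
    m=np.zeros(W.shape[:2],bool); m[int(y0*s):int(y1*s),int(x0*s):int(x1*s)]=1; return m
for cx in(443,502,563,625):
    m=box(cx-28,cx+28,180,240)&(W[...,2]>.192)&(W[...,2]<.212)&(hsv[...,1]>90)&(hsv[...,0]<25)
    p=W[m]; r=cv2.minAreaRect((p[:,:2]*1000).astype(np.float32)); print(len(p),p.mean(0).round(4),p.min(0).round(3),p.max(0).round(3),r)
m=box(160,345,165,215)&(W[...,2]>.145)&(W[...,2]<.17);p=W[m]
print("rail",len(p),p.min(0),p.max(0),np.median(p[:,2]));vx,vy,x0,y0=cv2.fitLine(p[:,:2].astype(np.float32),cv2.DIST_HUBER,0,.001,.001).ravel();print(vx,vy,x0,y0)
m=box(135,385,160,235)&(W[...,2]>.13)&(W[...,2]<.19);p=W[m];t=(p[:,:2]-[x0,y0])@[vx,vy];e=(p[:,:2]-[x0,y0])@[-vy,vx]
print("extent",t.min(),t.max(),[(x0+k*vx,y0+k*vy) for k in(t.min(),t.max())]); print("bulge t",np.sort(t[abs(e)>.011])[::8].round(3))
def circ(m):
    p=W[m];(c,r)=cv2.minEnclosingCircle((p[:,:2]*1000).astype(np.float32));print(len(p),c,r,p.mean(0).round(4))
circ(box(270,360,260,345)&(W[...,2]>.072)&(W[...,2]<.09)); circ(box(480,560,275,350)&(W[...,2]>.012)&(W[...,2]<.03)); circ(box(480,560,275,350)&(W[...,2]>.045)&(W[...,2]<.06))
# stand bar
m=box(410,660,165,200)&(W[...,2]>.19)&(W[...,2]<.205)&(hsv[...,1]<90);p=W[m];print("bar",cv2.minAreaRect((p[:,:2]*1000).astype(np.float32)))
for n,b in dict(spray=box(130,190,345,390),).items():
    p=W[b&(W[...,2]>.13)]; print(n,p.mean(0))
E
```

```text
345 [ 0.5653 -0.0724  0.2012] [ 0.544 -0.1    0.192] [ 0.586 -0.045  0.208] ((565.318115234375, -72.25122833251953), (54.84145736694336, 39.16246795654297), 84.79116821289062)
345 [ 0.5593 -0.1654  0.2011] [ 0.539 -0.193  0.192] [ 0.58  -0.138  0.211] ((559.468994140625, -165.25244140625), (39.678279876708984, 54.19701385498047), 2.60546875)
349 [ 0.5619 -0.2596  0.201 ] [ 0.541 -0.29   0.192] [ 0.583 -0.232  0.21 ] ((562.281494140625, -260.6056823730469), (56.35136032104492, 39.69997787475586), 85.6827392578125)
348 [ 0.5599 -0.3545  0.201 ] [ 0.54  -0.384  0.192] [ 0.58  -0.329  0.208] ((559.746337890625, -356.5397644042969), (54.302391052246094, 40.35235595703125), 88.48302459716797)
rail 753 [0.58253516 0.08559338 0.14619755] [0.63446471 0.38117192 0.16746785] 0.15826555120463592
0.12850776 0.9917085 0.6082148 0.2325144
extent -0.1750429257561255 0.18117999094179224 [(np.float64(0.5857204207457589), np.float64(0.058922835983848704)), (np.float64(0.6314978309524346), np.float64(0.41219213645032415))]
bulge t [-0.17  -0.167 -0.162  0.17   0.172  0.177]
732 (431.9026184082031, 144.17861938476562) 50.04783248901367 [0.4322 0.144  0.0758]
927 (416.12957763671875, -211.21322631835938) 50.35044860839844 [ 0.4152 -0.2106  0.0193]
68 (415.8831787109375, -210.4873046875) 12.54726791381836 [ 0.4156 -0.2106  0.0512]
bar ((594.976806640625, -215.65249633789062), (353.3502197265625, 32.160526275634766), 89.8753433227539)
spray [0.33071702 0.38898458 0.1473843 ]
```

View pics/crop.png

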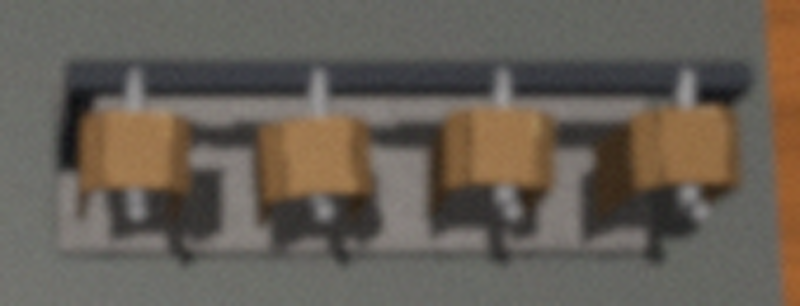

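The crop confirms four tan shells on the hooks: centres near crop x of 135, 315, 500 and 685, each with the hook tip poking out below. Next I check the planned poses with IK, then move the first one.

```bash
cat >> h.py <<'E'
from scipy.spatial.transform import Rotation as Ro
def q(yaw):  # tool down, closing axis at angle yaw from world x
    y=np.array([np.cos(yaw),np.sin(yaw),0]);z=np.array([0,0,-1.]);x=np.cross(y,z)
    return np.roll(Ro.from_matrix(np.c_[x,y,z]).as_quat(),1)
D=np.array([.1285,.9917]);MID=np.array([.6092,.2355])
# order: nearest-to-rail first; stiffener centre + yaw(deg)
ST=[(.5653,-.0724,-5.2),(.5594,-.1653,2.6),(.5621,-.260,-4.3),(.5598,-.3555,-1.5)]
SLOT=[.099,.033,-.033,-.099]
RY=np.arctan2(.9917,.1285)
ZH=.345;ZG=.227;ZR=ZG-.040
E
python3 - <<'E'
from h import *
for base in(90,-90):
  print(base)
  for x,y,a in ST:
    j=kin.inverse_kinematics([x,y,ZH],q(np.radians(base+a)));print(None if j is None else np.round(j,2))
  for s in SLOT:
   for k in(90,-90):
    p=MID+s*D
    j=kin.inverse_kinematics([*p,ZH],q(RY+np.radians(k+ (0 if base==90 else 0))));print(k,None if j is None else np.round(j,2))
E
```

```text
90
[-0.55  0.31  0.72  1.8  -0.23  1.11  1.73]
[-0.47  0.37  0.85  1.77 -0.31  1.13  2.1 ]
[-0.41  0.56  1.1   1.7  -0.52  1.22  2.31]
[-0.24  0.69  1.17  1.59 -0.66  1.31  2.57]
90 [-0.47  0.51 -0.16  1.41  0.08  1.23  2.37]
-90 [-0.88  0.53  0.45  1.45 -0.24  1.22 -0.52]
90 [-0.42  0.44 -0.12  1.52  0.05  1.19  2.46]
-90 [-0.85  0.47  0.5   1.55 -0.23  1.18 -0.44]
90 [-0.38  0.38 -0.05  1.6   0.02  1.16  2.57]
-90 [-0.83  0.42  0.57  1.63 -0.24  1.16 -0.34]
90 [-0.35  0.34  0.03  1.67 -0.01  1.14  2.69]
-90 [-0.79  0.38  0.61  1.7  -0.24  1.14 -0.24]
-90
[-0.77  0.42  1.05  1.81 -0.4   1.15 -1.25]
[-0.55  0.42  0.98  1.78 -0.38  1.15 -0.97]
[-0.36  0.51  1.    1.69 -0.46  1.19 -0.89]
[-0.11  0.55  0.87  1.58 -0.44  1.22 -0.75]
90 [-0.47  0.51 -0.16  1.41  0.08  1.23  2.37]
-90 [-0.88  0.53  0.45  1.45 -0.24  1.22 -0.52]
90 [-0.42  0.44 -0.12  1.52  0.05  1.19  2.46]
-90 [-0.85  0.47  0.5   1.55 -0.23  1.18 -0.44]
90 [-0.38  0.38 -0.05  1.6   0.02  1.16  2.57]
-90 [-0.83  0.42  0.57  1.63 -0.24  1.16 -0.34]
90 [-0.35  0.34  0.03  1.67 -0.01  1.14  2.69]
-90 [-0.79  0.38  0.61  1.7  -0.24  1.14 -0.24]
```

```bash
cat >> h.py <<'E'
def pick(i):
    x,y,a=ST[i];r=q(np.radians(a-90))
    env.reach([x,y,ZH],r)
    env.grip(.085)
    env.movel([x,y,ZG],.12)
    env.grip(.045,30)
    s=env.get_state();print("grip",i,s["opening"],s["gripper_force"],s["force"].round(2),s["time"])
def place(i):
    x,y,a=ST[i];p=MID+SLOT[i]*D;r=q(RY-np.pi/2)
    env.movel([x,y,ZH],.12)
    env.movel([*p,ZH],.2,rot=r)
    s=env.get_state();print("carried",s["opening"],s["gripper_force"])
    env.movel([*p,ZR+.012],.12)
    hit=env.movel([*p,ZR-.004],.02,stop_force=4)
    s=env.get_state();print("down",hit,s["tcp_pos"].round(4),s["force"].round(2),s["time"])
def letgo(i):
    p=MID+SLOT[i]*D
    env.grip(.085); env.movel([*p,ZH],.2)
E
python3 - <<'E'
from h import *
s=env.get_state(); env.movel([*s["tcp_pos"][:2],.37],.2)
pick(0)
im,_,_=cloud("side");cv2.imwrite("pics/g0.png",cv2.resize(im[140:320,240:400],(800,600)))
E
```

```text
grip 0 0.05491131404165166 30.398414447163304 [-1.75  0.18  5.36] 5.1167
```

View pics/g0.png

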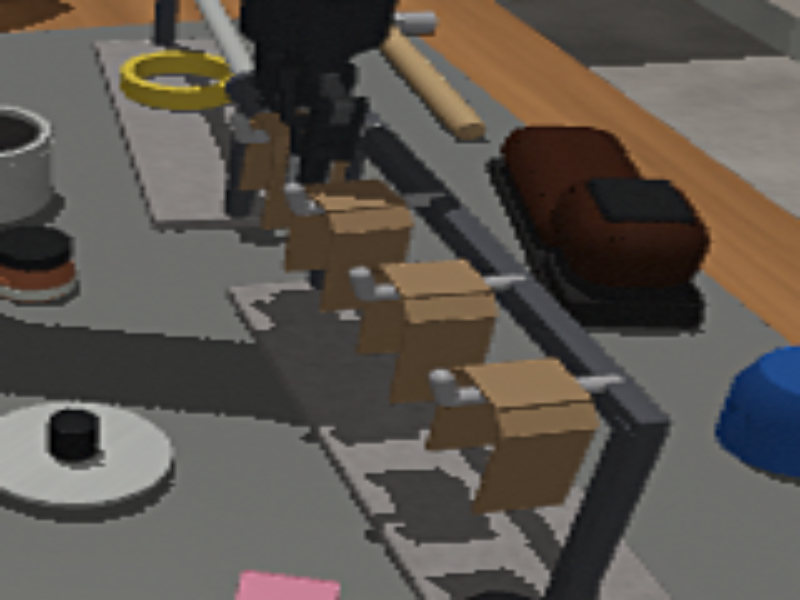

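The crop shows the fingers around the first stiffener at about (290,170); the other three haven't moved. The opening of 54.9 mm matches the shell width, so I carry on.

```bash
python3 - <<'E'
from h import *
place(0); print(env.get_state()["opening"])
im,_,_=cloud("side");cv2.imwrite("pics/p0.png",cv2.resize(im[90:240,190:390],(800,600)))
E
```

```text
carried 0.05507068742110738 31.41638952055139
down True [0.6221 0.3338 0.1876] [1.14 0.75 1.81] 10.45
0.05441878311004479
```

View pics/p0.png

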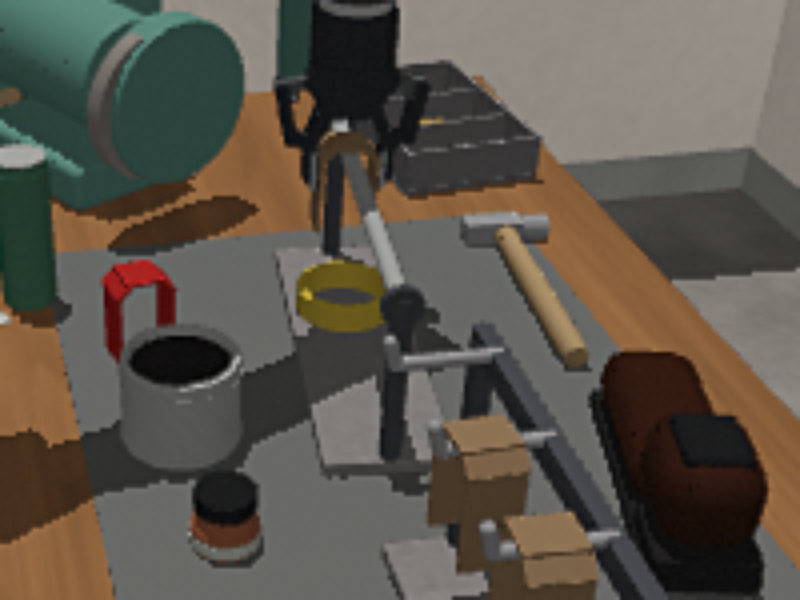

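The stiffener sits astride the bar at about (345,150), and contact came at the expected height. I'll release it and do the second.

```bash
python3 - <<'E'
from h import *
letgo(0); pick(1); place(1); letgo(1)
im,_,_=cloud("side");cv2.imwrite("pics/p1.png",cv2.resize(im[90:240,190:390],(800,600)))
print(env.get_state()["time"])
E
```

```text
grip 1 0.05435580033922333 30.538167357444763 [-1.75  1.97  5.73] 15.425
carried 0.054419057396779505 31.65191575884819
down True [0.6134 0.2683 0.1877] [-0.55 -0.41  4.78] 20.8417
22.25
```

View pics/p1.png

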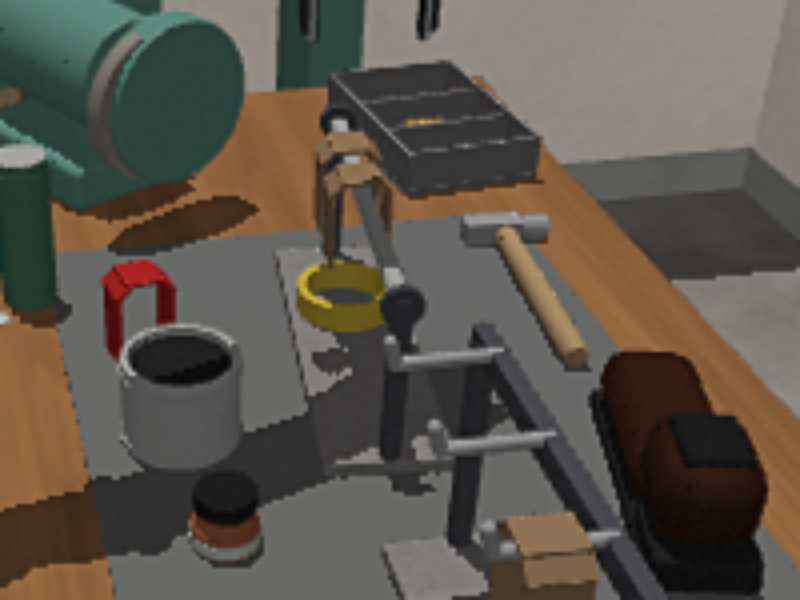

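Two stiffeners now hang on the rail at about (345,150) and (355,175), with a gap between them. Next are the third and fourth.

```bash
python3 - <<'E'
from h import *
for i in(2,3):
    pick(i); place(i); letgo(i)
env.movel([.5,-.05,.36],.25)
im,_,W=cloud("top");hsv=cv2.cvtColor(im,cv2.COLOR_BGR2HSV)
cv2.imwrite("pics/p3t.png",cv2.resize(im,(800,600)))
tan=(W[...,1]>.06)&(W[...,2]>.145)&(W[...,2]<.175)&(hsv[...,1]>90)&(hsv[...,0]<25)
n,l,st,c=cv2.connectedComponentsWithStats(tan.astype(np.uint8))
for k in range(1,n):
    if st[k,4]>30:
        p=W[l==k];print(st[k,4],p.mean(0).round(4),((p.mean(0)[:2]-MID)@D).round(4),cv2.minAreaRect((p[:,:2]*1000).astype(np.float32)))
near=(W[...,0]>.33)&(W[...,0]<.52)&(W[...,1]<.05)
for lo,hi in((.012,.03),(.045,.06)):
    p=W[near&(W[...,2]>lo)&(W[...,2]<hi)&(hsv[...,1]<60)];print(len(p),p.mean(0).round(4),cv2.minEnclosingCircle((p[:,:2]*1000).astype(np.float32)))
print(env.get_state()["time"])
E
```

```text
grip 2 0.05424605486098102 30.639134868979454 [-1.42  1.19  5.49] 25.9083
carried 0.054330557612361 31.69631615281105
down True [0.605  0.2028 0.1875] [1.14 0.81 3.52] 31.4667
grip 3 0.05646105747038416 30.839259122440126 [-0.31  0.3   4.94] 36.5667
carried 0.05612393806370716 31.17494312908093
down True [0.5969 0.1373 0.1874] [ 1.55 -0.34  1.51] 42.2833
339 [0.6199 0.3361 0.1606] 0.1011 ((622.6846923828125, 335.6596984863281), (39.651432037353516, 55.60556411743164), 82.02803039550781)
340 [0.6105 0.2707 0.1606] 0.0351 ((613.4783935546875, 271.1896667480469), (40.91572952270508, 56.60591506958008), 82.4831771850586)
343 [0.6022 0.2056 0.1606] -0.0305 ((605.0452880859375, 206.44595336914062), (41.601158142089844, 55.72782516479492), 82.58084869384766)
343 [0.595  0.1406 0.1605] -0.0959 ((597.9466552734375, 140.84298706054688), (39.63923645019531, 56.68491744995117), 82.91798400878906)
1066 [ 0.4133 -0.2459  0.0195] ((400.44732666015625, -330.6492919921875), 363.50665283203125)
278 [ 0.4195 -0.4119  0.0522] ((400.52105712890625, -329.7359924316406), 358.9033203125)
44.675
```

View pics/p3t.png

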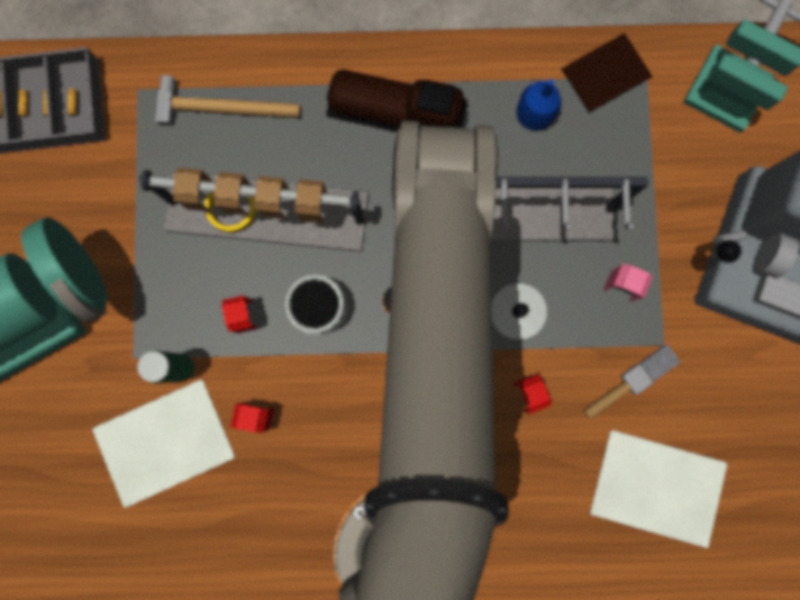

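All four stiffeners sit squarely on the rail at about (188,187), (229,190), (268,195) and (310,198), 65 mm apart and released. The lid is still at (519,311). I'll measure it again and pick it up.

```bash
python3 - <<'E'
from h import *
im,_,W=cloud("top");hsv=cv2.cvtColor(im,cv2.COLOR_BGR2HSV)
box=(W[...,0]>.33)&(W[...,0]<.5)&(W[...,1]<-.12)&(W[...,1]>-.3)
def c(m): 
    p=W[m];return len(p),np.array(cv2.minEnclosingCircle((p[:,:2]*1000).astype(np.float32))[0])/1000,p.mean(0).round(4)
a=c(box&(W[...,2]>.012)&(W[...,2]<.03)&(hsv[...,1]<60)); b=c(box&(W[...,2]>.045)&(W[...,2]<.06));print(a,b)
pb=(W[...,0]>.35)&(W[...,0]<.52)&(W[...,1]>.08)&(W[...,1]<.21)
m=pb&(W[...,2]>.07)&(W[...,2]<.09);print("pot",c(m))
p=W[m];br=hsv[...,2][m];g=p[br>110];print("rim bright",len(g),np.array(cv2.minEnclosingCircle((g[:,:2]*1000).astype(np.float32))[0]), g[:,2].mean(), "dark",p[br<60].mean(0))
x,y=(a[1]+b[1])/2; r=q(-np.pi/2)
env.movel([x,y,.30],.25,rot=r)
env.grip(.06)
env.movel([x,y,.13],.15)
hit=env.movel([x,y,.100],.04,stop_force=6);print(hit)
env.grip(.02,50)
s=env.get_state();print(x,y,s["tcp_pos"],s["opening"],s["gripper_force"],s["time"])
env.movel([x,y,.27],.15)
s=env.get_state();print(s["opening"],s["force"])
env.movel([.432,.144,.27],.2)
im,_,_=cloud("side");cv2.imwrite("pics/l.png",cv2.resize(im[120:270,160:360],(800,600)))
E
```

```text
(929, array([ 0.41557077, -0.21117125]), array([ 0.4152, -0.2107,  0.0193])) (69, array([ 0.41560797, -0.21104871]), array([ 0.4156, -0.211 ,  0.0512]))
pot (952, array([0.43156143, 0.14385036]), array([0.4318, 0.1439, 0.0746]))
rim bright 292 [431.93304443 143.93981934] 0.07799019350668171 dark [0.43267648 0.14387409 0.07322291]
False
0.4155893707275391 -0.21110997772216797 [ 0.41581515 -0.21135621  0.10045674] 0.02459257246568106 48.7589031457901 49.2833
0.024367239940029796 [ 0.79886195  0.05621229 -1.85453257]
```

View pics/l.png

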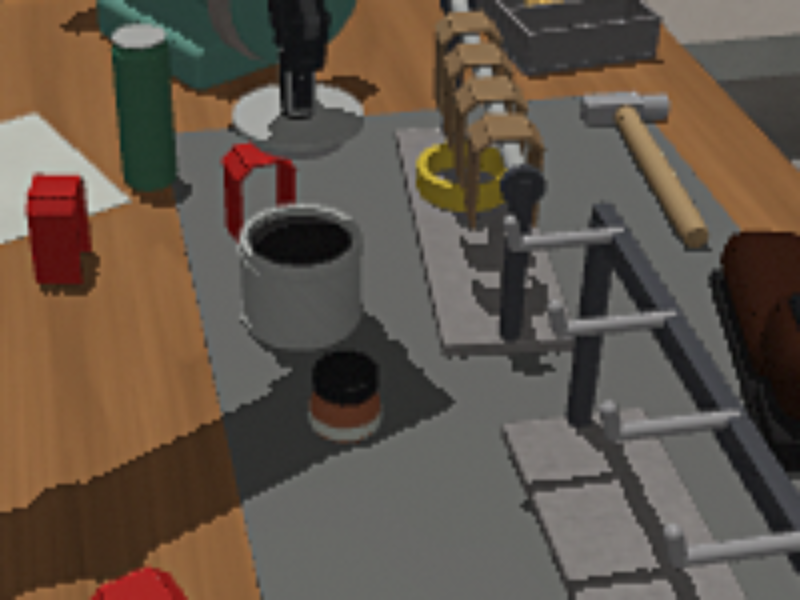

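The lid hangs level in the fingers at about (298,115), above the pot at (300,240). I lower it.

```bash
python3 - <<'E'
from h import *
env.movel([.432,.144,.19],.12)
hit=env.movel([.432,.144,.170],.015,stop_force=4);s=env.get_state();print(hit,s["tcp_pos"],s["force"].round(2),s["torque"].round(3),s["opening"])
im,_,_=cloud("side");cv2.imwrite("pics/l2.png",cv2.resize(im[140:240,190:310],(720,600)))
E
```

```text
True [0.43208582 0.14367635 0.17303606] [1.26 0.94 0.49] [ 0.176 -0.133 -0.031] 0.024297655940690912
```

View pics/l2.png

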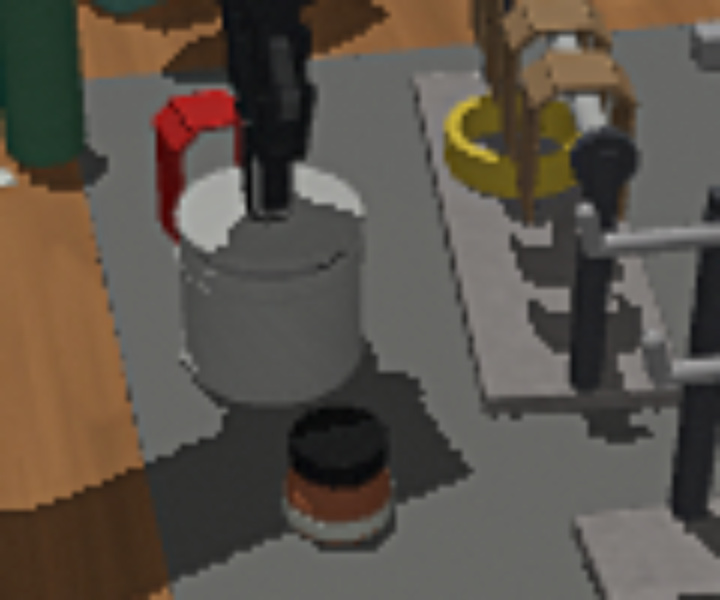

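The plug is inside the mouth, about 7 mm below the rim, with the flange level on the pot at (275,225). I press it home while holding it, then press again with closed fingers on the knob.

```bash
python3 - <<'E'
from h import *
P=[.432,.144]
hit=env.movel([*P,.163],.02,stop_force=25);s=env.get_state();print(hit,s["tcp_pos"],s["force"].round(2))
env.dwell(.3); env.grip(.06)
env.movel([*P,.225],.12); env.grip(0.0,40)
hit=env.movel([*P,.180],.02,stop_force=30);s=env.get_state();print(hit,s["tcp_pos"],s["force"].round(2));env.dwell(.4)
s=env.get_state();print(s["tcp_pos"],s["force"].round(2))
env.movel([*P,.30],.15); env.movel([.50,-.15,.36],.25)
im,_,W=cloud("side");cv2.imwrite("pics/end.png",cv2.resize(im[110:260,170:370],(800,600)))
_,_,W=cloud("top");m=(abs(W[...,0]-.432)<.06)&(abs(W[...,1]-.144)<.06)
for lo,hi in((.075,.1),(.108,.13)):
    p=W[m&(W[...,2]>lo)&(W[...,2]<hi)];print(len(p),p.mean(0).round(4),cv2.minEnclosingCircle((p[:,:2]*1000).astype(np.float32)))
p=W[m&(W[...,2]>.075)&(W[...,2]<.1)];print("plane",np.linalg.lstsq(np.c_[p[:,:2],np.ones(len(p))],p[:,2],rcond=None)[0]);print(env.get_state()["time"])
E
```

```text
True [0.43223323 0.14369504 0.16643589] [-2.13  0.26  9.26]
True [0.43211427 0.14399995 0.19066318] [-2.44 -0.81 10.12]
[0.43208614 0.14403788 0.19067929] [-0.98 -0.73  9.67]
1040 [0.4315 0.1452 0.0856] ((432.04779052734375, 144.78526306152344), 50.835052490234375)
81 [0.4319 0.1453 0.1175] ((432.0298767089844, 146.0457763671875), 12.775681495666504)
plane [0.0016269  0.00064461 0.08477644]
61.1583
```

View pics/end.png

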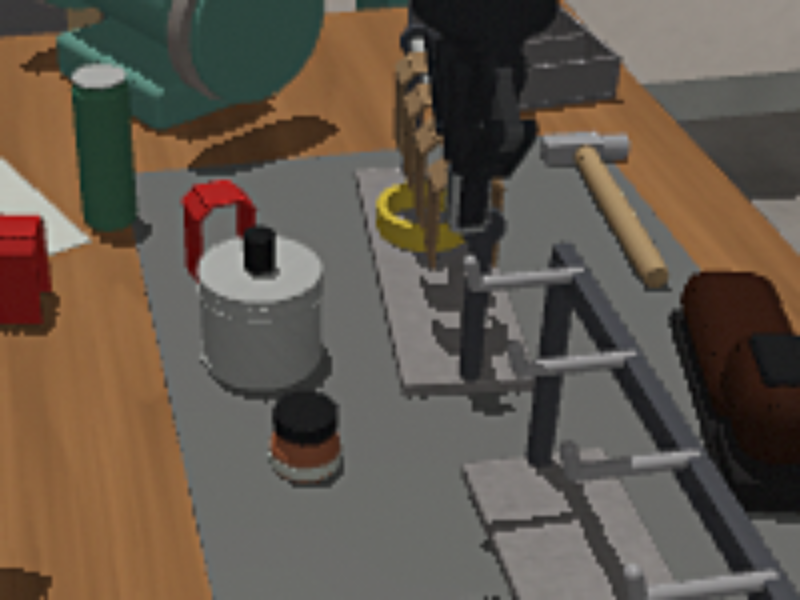

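The lid is home: flange top at 85.6 mm (86 mm expected), level, within 2 mm of the pot axis, at about (260,270) in the crop. I run one quick numeric check of the rail, then hand in.

```bash
python3 - <<'E'
from h import *
im,_,W=cloud("top");hsv=cv2.cvtColor(im,cv2.COLOR_BGR2HSV)
tan=(W[...,1]>.06)&(W[...,2]>.145)&(W[...,2]<.175)&(hsv[...,1]>90)&(hsv[...,0]<25)
n,l,st,c=cv2.connectedComponentsWithStats(tan.astype(np.uint8))
ok=[W[l==k].mean(0).round(3) for k in range(1,n) if st[k,4]>200];print(ok)
if len(ok)==4: print(job.job_done())
E
```

```text
[array([0.62 , 0.336, 0.161]), array([0.611, 0.27 , 0.161]), array([0.602, 0.206, 0.161]), array([0.595, 0.141, 0.161])]
the job is handed in; nothing more can be done
None
```

All four stiffeners hang squarely across the drying rail about 65 mm apart, the lid is pressed fully home on the pot, and the job was handed in at about 61 s; the judging result was not shown.

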